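# Hook the filter plate under its lip and snap it flat

## Robot

A 6-joint arm with a two-finger parallel gripper is mounted at the origin on a cart in front of the work surface, level with it; the furniture and walls round the work are solid. World frame = base frame: x ahead of the robot, y to its left, z up, the work surface at z = 0. Lengths are in m, angles in degrees, forces in N, time in s.
With the tool pointing down it reaches from about 0.35 to 0.925 m from the base axis. Payload 6.4 kg.
Tool frame: the origin (TCP) lies at the very end of the fingers, on their centre line; the grasp point (between the pads) lies 19 mm behind it (manip.hold_point_z is the distance from the TCP to the grasp point, in m); z points along the fingers, y is the direction in which the jaws open and shut (so a half turn about z gives the same grasp; the last joint's range is limited). The gripper opens to 85 mm and grips with 20 to 120 N. Pads are 22 mm wide; open, the fingers measure 114 mm over their backs; the gripper's body (76 mm by 85 mm) begins 54 mm behind the grasp point. The pads swing forward as they close: fully open they stand 13 mm farther back than shut.
Start: joints at [58.379, 14.043, 89.255, -0, 76.702, -9.975], TCP at [0.24, 0.604, 0.231] pointing down, gripper open.
Joint ranges: [-179.41, 179.41], [-58.25, 129.5], [7.25, 145.43], [-54.29, 234.29], [11.92, 165.04], [-157.13, 157.13]. Speed limits (degrees/s): [147.25, 147.25, 180, 180, 180, 180].

## Interface

Orientations are given as [roll, pitch, yaw] about the fixed x, y, z axes, in that order (R = Rz(yaw) Ry(pitch) Rx(roll)).
In Python, from bench import manip gives the robot as it stands.
- The arm moves only by the shell command python3 -m inch 'ROWS' [OPENING]. ROWS is JSON, a list that holds one entry, the list of rows, each a list of 6 numbers: the shift along the world's x, y, z in cm, then the turn, a rotation vector about the world's x, y, z in rad. A call has 1 to 10 rows; each row shifts and turns the commanded pose from where the row before left it; what a row does not reach is not made up. A row lasts 1/12 s, in which the tool goes at most 41.7 mm and 7.16 degrees, less where a joint would pass 70% of its speed; a pose out of reach is approached as far as the arm can. A call is refused whole if a number of a shift passes 4.17 or a number of a turn 0.125, either way. A call with a gripper value outside its range is refused whole. OPENING is the finger opening in cm, from 0 to 8.54, set as the call begins (- or left out, the last holds). The fingers move at their own pace and stop on an object; the grip force is fixed at half the most. Time passes only in rows, so rows that do not move let the fingers close. It gives the time, the measured TCP pose, the force and the opening at its end, in the units of the state.
- manip.get_obs(): the state, without advancing time (a new reading comes with each control period).
- manip.snapshot(name): name is "side" or "top"; returns a dict with "image" (420x560x3 uint8, blue, green, red), "mtx" (3x3 intrinsics, pixels), "R" (3x3) and "t" (3): a world point X has camera coordinates R X + t. Camera axes: x right, y down, z forward; pixel columns grow to the right and rows downward; lengths in m; the calibration is good to about 2 mm. A picture is of the moment at which its call begins. There is no depth.
- manip.job_done(): hands the job in, once; it reports no verdict.
The state is a dict: "time": time; "joint_positions": joint angles; "joint_velocities": joint speeds; "tau": joint torques, N m; "tool_pos": TCP position; "eef_rot": TCP orientation; "wrist_force": force on the tool from outside, world axes, zero at the start; "torque": the same for the moment, N m; "grip_width": finger opening in m.
Only numpy, scipy, OpenCV 4.12 (cv2) and the standard library are available. Lean on these libraries where they do the work, as an engineer would, in place of code of your own. Each camera call takes 0.05 s, during which the arm holds its last target.

## Task

The perforated plate has only been laid loosely on top of the white filter box. Draw it back until its far edge drops into the well, slide that edge in under the fixed lip, then press the near edge down until the sprung catch snaps over it and the plate lies flat, and leave it there. Do not disturb the other things on the bench.

Things in the scene. Friction and masses are not known exactly. Their poses are not given: they have to be found in the camera images.
- filter_box: White low box fixed to the bench, 216 x 160 mm, cheeks 62 mm high. Origin: underside centre; x points from the catch end (near, robot side) to the lip end (far), z up. Open well on top: x -71 to +71, 125 mm wide, between the two cheeks; ledges in it at z 32 carry the seated plate. Near rim: x -85 to -71, top at z 50. All mm in the box frame.
- filter_plate: Loose perforated steel-grey plate, 140 (x) x 120 (y) x 6 mm, 0.17 to 0.35 kg. Origin: centre of its underside; x points to its far edge, z up. Starts flat on the box's lip and rim (underside z 50 in the box), x along the box's x, 1 to 4 mm play to each cheek, far edge resting 3 to 14 mm onto the lip. Seated: underside at box z 32, centre within 1.3 mm of the well's.
- far_edge (a point): Middle of the plate's far edge, half-way up its thickness (plate x +70 mm). Once drawn back off the lip it drops to the ledges while the near part stays on the rim: the plate then tilts by about 0.13 rad. Pushed forward tilted so, it goes in under the lip.
- near_edge (a point): Middle of the plate's near edge, half-way up its thickness (plate x -70 mm). When the far edge is almost fully under the lip it slips off the rim onto the catch's slope and waits there to be pressed down.
- rib_top (a point): Middle of the top of the plate's upright rib, to pull, push, pinch or press: 10 mm thick (x), 60 mm long (y), centred at plate x -40 mm, top 29 mm above the plate's underside.
- lip_edge (a point): Middle of the lower inner edge of the fixed lip, which overhangs the far end of the well from box x +46 mm to the rear wall at +71 mm; lip underside at z 43.5, top at z 50 mm. Axes as the box's.
- well_center (a point): Centre of the well at ledge height (box x 0, y 0, z 32 mm).
- catch (a joint): Grey sprung catch, 40 mm wide, in the gap of the near rim. 0 = sprung out: sloped nose 6 mm into the well, its underside 7.5 mm above the ledges. Grows to 0.009 m as it is pushed back out of the well (4 to 7 N). Pressing down on the rib or near part of the plate with about 6 to 15 N drives the near edge past it and it springs back over the plate.
- tip_box: Bystander: pipette tip box with clear lid, 89 x 120 x 86 mm, origin under its centre; leave alone.
- small_bottle: Bystander: small bottle with blue cap, 46 mm wide, 86 mm high; leave alone.
- petri_dish: Bystander: petri dish, 63 mm wide, 15 mm high; leave alone.
- timer: Bystander: small white timer, 66 x 66 x 18 mm; leave alone.
- marker: Bystander: marker pen lying on the bench, 140 mm long; leave alone.

How it is judged:
By the outcome, as a careful person would: the job done as asked, in the order asked, and still so for the second after the job is handed in, with the robot touching nothing.
It also fails if it takes over 42 s, if anything falls off the work surface, if the arm or the gripper's body presses on something with over 40 N, if the wrist force passes 120 N, or if a joint passes its speed limit or range.

## Working session

There is one attempt and no reset: what is moved stays moved. The work goes in short steps, Python scripts to look and compute and a shell command to move; the robot and the scene stay as the last step left them, time stands still between calls to the robot, and variables do not carry over. Pictures are saved under pics/ and viewed, and the job is handed in when it is done.

```bash
ls; mkdir -p pics
python3 - <<'E'
from bench import manip
import cv2
for n in ("side","top"):
    s=manip.snapshot(n); cv2.imwrite(f"pics/{n}0.png",s["image"]); print(n,s["mtx"].round(1).tolist(),s["R"].round(3).tolist(),s["t"].round(3).tolist())
o=manip.get_obs(); print(o); print(manip.hold_point_z)
E
```

```text
pics
side [[434.1, 0.0, 272.9], [0.0, 434.1, 206.3], [0.0, 0.0, 1.0]] [[0.887, -0.462, -0.009], [-0.307, -0.575, -0.759], [0.345, 0.676, -0.651]] [-0.406, 0.27, 1.174]
top [[445.0, 0.0, 276.9], [0.0, 445.0, 209.2], [0.0, 0.0, 1.0]] [[0.0, -1.0, 0.001], [-0.997, -0.0, -0.076], [0.076, -0.001, -0.997]] [0.071, 0.503, 1.356]
{'time': 0.1, 'joint_positions': array([ 5.83791144e+01,  1.40826609e+01,  8.93198101e+01, -3.79620072e-04,
        7.67009372e+01, -9.97441459e+00]), 'joint_velocities': array([ 0.03354746, -0.21173144, -0.03956512, -0.00386947, -0.09929236,
       -0.05344924]), 'tau': array([-2.24227138e-04, -4.30661666e+01, -3.27133691e+01, -2.04578178e-04,
        2.75237864e-03, -7.38286701e-06]), 'tool_pos': array([0.23948583, 0.60372181, 0.23024445]), 'eef_rot': array([-1.79898091e+02, -1.75474589e-02,  1.58353601e+02]), 'wrist_force': array([ 0.33934202,  0.3487115 , -0.00570634]), 'torque': array([ 0.01537639, -0.02908045, -0.02936571]), 'grip_width': 0.0854702166372716}
0.0187
```

View pics/side0.png

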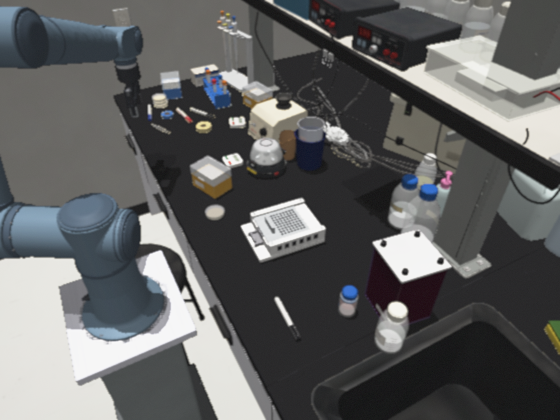

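View pics/top0.png

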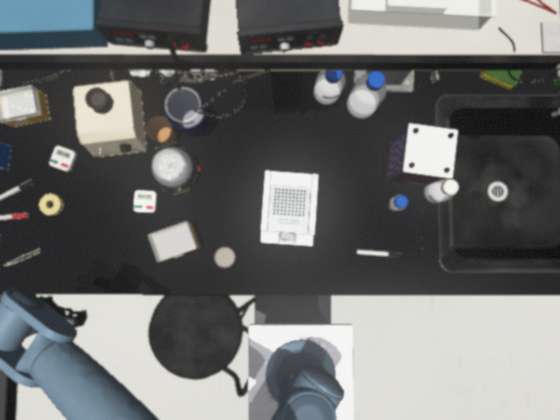

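The top view shows the box at about columns 262–318, rows 171–245. The side view shows it at columns 243–325, rows 201–258. I'll enlarge both.

Run:
```python
import cv2
a=cv2.imread("pics/top0.png")[160:255,240:340]; cv2.imwrite("pics/top0c.png",cv2.resize(a,None,fx=6,fy=6,interpolation=cv2.INTER_CUBIC))
a=cv2.imread("pics/side0.png")[190:270,230:340]; cv2.imwrite("pics/side0c.png",cv2.resize(a,None,fx=7,fy=7,interpolation=cv2.INTER_CUBIC))
```

```text
(no output)
```

View pics/top0c.png

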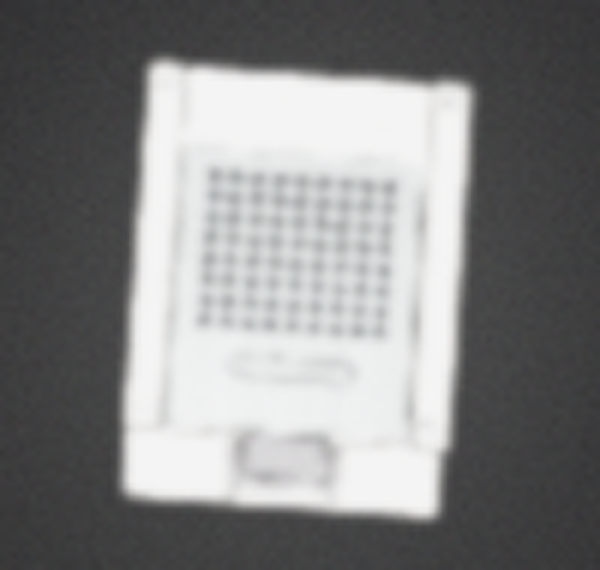

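View pics/side0c.png

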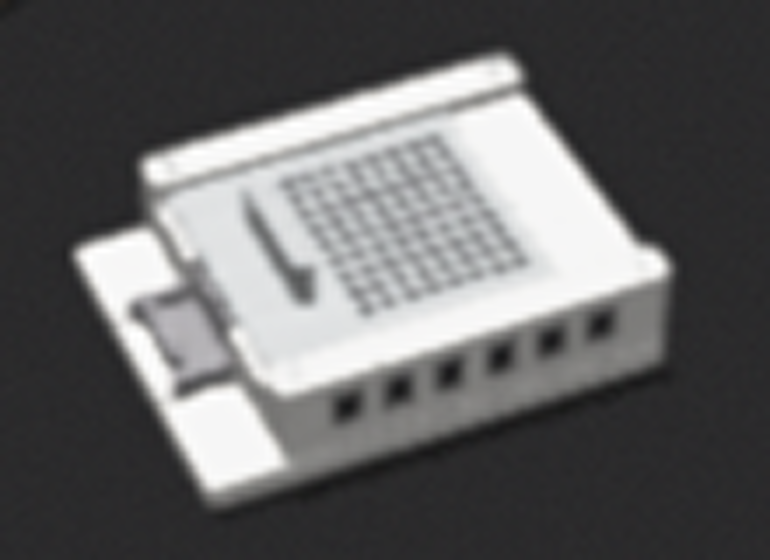

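```bash
cat > h.py <<'E'
import numpy as np, cv2
from bench import manip
def ray(s,u,v,z):
    d=s["R"].T@np.linalg.solve(s["mtx"],[u,v,1.]); c=-s["R"].T@s["t"]; return c+d*(z-c[2])/d[2]
def proj(s,X):
    p=s["mtx"]@(s["R"]@np.asarray(X)+s["t"]); return p[:2]/p[2]
E
python3 - <<'E'
from h import *
T=manip.snapshot("top");S=manip.snapshot("side")
f=lambda s,u,v,z,o,k:(ray(s,o[0]+(u+.5)/k-.5,o[1]+(v+.5)/k-.5,z)*1000).round(1)[:2]
t=lambda u,v,z:f(T,u,v,z,(240,160),6); q=lambda u,v,z:f(S,u,v,z,(230,190),7)
for n,u,v,z in [("FL",150,62,.062),("FR",472,85,.062),("NL",123,428,.062),("NR",450,450,.062),("baseNL",122,497,.01),("baseNR",438,517,.01),("rib",292,365,.079),("plate far edge L",195,150,.056),("far R",415,160,.056),("plate nearL",165,428,.056),("nearR",412,445,.056),("hole FL",216,173,.056),("holeFR",391,187,.056),("hole NL",203,322,.056),("hole NR",379,334,.056)]: print("T",n,t(u,v,z))
for n,u,v,z in [("FL",508,52,.062),("FR",672,262,.062),("NL",143,157,.062),("NR",275,392,.062),("baseNL",73,250,.0),("baseNR",210,508,.0),("rib L",245,195,.079),("ribR",312,272,.079)]: print("S",n,q(u,v,z))
E
```

```text
T FL [618.3 108.1]
T FR [606.7 -53.5]
T NL [434.7 121.1]
T NR [423.8 -41.3]
T baseNL [400.6 123.4]
T baseNR [390.3 -39.4]
T rib [465.2  37.6]
T plate far edge L [574.6  85.6]
T far R [569.6 -25.1]
T plate nearL [434.8 100.4]
T nearR [426.4 -22.9]
T hole FL [563.  75.]
T holeFR [555.9 -13. ]
T hole NL [487.9  81.5]
T hole NR [481.9  -6.6]
S FL [623.3 109. ]
S FR [613.3 -47.7]
S NL [440.7 122.3]
S NR [426.2 -36.5]
S baseNL [411.7 143.3]
S baseNR [397.3 -30.4]
S rib L [461.6  60.9]
S ribR [464.9   4.1]
```

```bash
cat >> h.py <<'E'
def overlay(n,img,s,bx,by,yaw,px,name,o,wh,k):
    c,sn=np.cos(yaw),np.sin(yaw)
    W=lambda p:(bx+c*p[0]-sn*p[1],by+sn*p[0]+c*p[1],p[2])
    a=cv2.resize(img[o[1]:o[1]+wh[1],o[0]:o[0]+wh[0]],None,fx=k,fy=k,interpolation=cv2.INTER_CUBIC)
    def L(pts,col):
        q=[(( proj(s,W(np.array(p)/1000))-o+.5)*k-.5) for p in pts]
        cv2.polylines(a,[np.int32(np.round(q))],True,col,1,cv2.LINE_AA)
    for sg in (1,-1): L([(-71,80*sg,62),(108,80*sg,62),(108,62.5*sg,62),(-71,62.5*sg,62)],(0,0,255))
    L([(-85,-62.5,50),(-85,62.5,50),(-71,62.5,50),(-71,-62.5,50)],(0,160,0))
    L([(46,-62.5,50),(46,62.5,50),(108,62.5,50),(108,-62.5,50)],(255,0,255))
    L([(-108,-80,0),(-108,80,0),(108,80,0),(108,-80,0)],(255,0,0))
    L([(px-70,-60,56),(px-70,60,56),(px+70,60,56),(px+70,-60,56)],(0,160,255))
    L([(px-45,-30,79),(px-45,30,79),(px-35,30,79),(px-35,-30,79)],(200,200,0))
    cv2.imwrite(name,a)
E
python3 - <<'E'
from h import *
for n,o,wh,k in (("top",(240,160),(100,95),6),("side",(230,190),(110,80),7)):
    s=manip.snapshot(n)
    overlay(n,s["image"],s,.508,.0355,np.radians(-4),-10,f"pics/{n}_ov.png",np.array(o),wh,k)
E
```

```text
(no output)
```

View pics/top_ov.png

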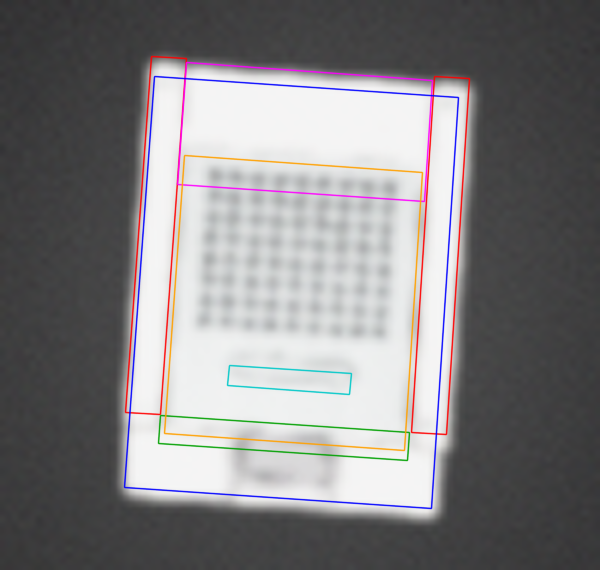

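View pics/side_ov.png

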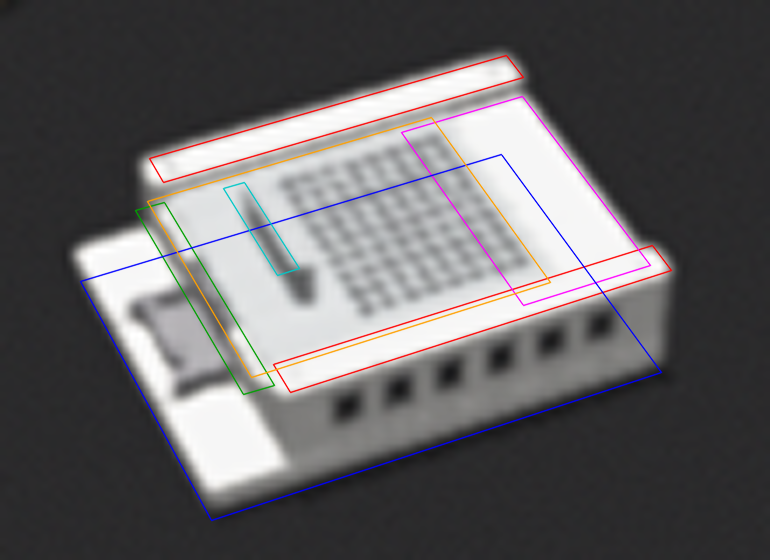

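Run:
```python
from h import *
out=[]
for n,o,wh,k in (("top",(255,180),(66,70),11),("side",(240,195),(80,60),10)):
    im=np.mean([manip.snapshot(n)["image"].astype(float) for _ in range(8)],0)
    a=im[o[1]:o[1]+wh[1],o[0]:o[0]+wh[0]]
    a=np.clip((a-150)*255/105,0,255).astype(np.uint8)
    cv2.imwrite(f"pics/{n}_c.png",cv2.resize(a,None,fx=k,fy=k,interpolation=cv2.INTER_CUBIC)[:600,:800])
```

```text
(no output)
```

View pics/top_c.png

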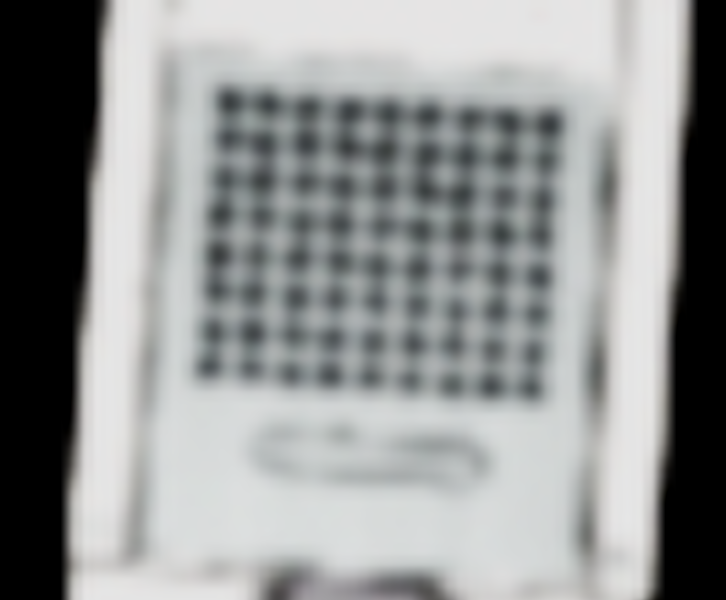

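View pics/side_c.png

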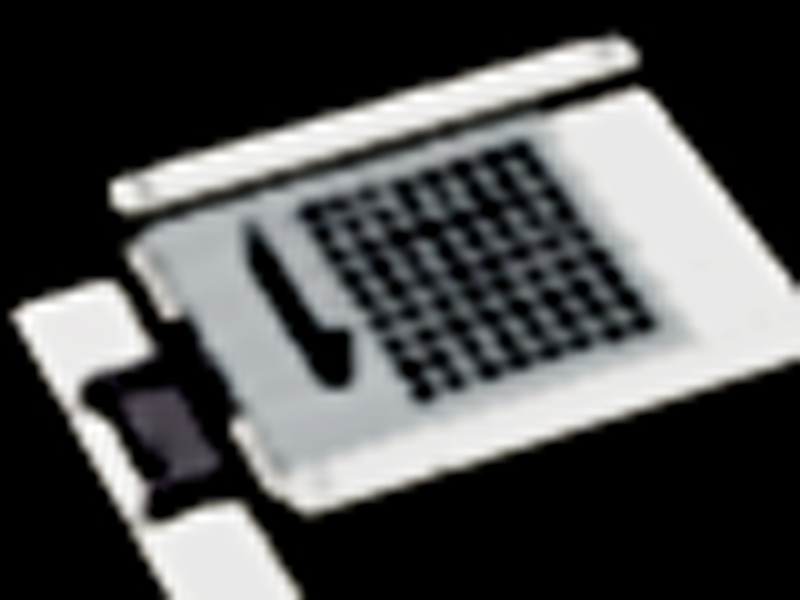

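The contrast-stretched top crop shows the plate's far edge at about row 64, its near edge at about row 572 and the rib centre at (370, 455). Combining both cameras puts the rib top near world (0.464, 0.036), with the box yawed about -4° and centred near (0.509, 0.036). I'll move above the rib with the jaws along the box's x.

```bash
python3 -m inch '[[[1.4,-3.55,0,0,0,-0.079],[1.4,-3.55,0,0,0,-0.079],[1.4,-3.55,0,0,0,-0.079],[1.4,-3.55,0,0,0,-0.079],[1.4,-3.55,0,0,0,-0.079],[1.4,-3.55,0,0,0,-0.079],[1.4,-3.55,0,0,0,-0.079],[1.4,-3.55,0,0,0,-0.079]]]' 3.2
python3 -m inch '[[[1.4,-3.55,0,0,0,-0.079],[1.4,-3.55,0,0,0,-0.079],[1.4,-3.55,0,0,0,-0.079],[1.4,-3.55,0,0,0,-0.079],[1.4,-3.55,0,0,0,-0.079],[1.4,-3.55,0,0,0,-0.079],[1.4,-3.55,0,0,0,-0.079],[1.4,-3.55,0,0,0,-0.079],[0,0,-4,0,0,0],[0,0,-4,0,0,0]]]'
python3 -m inch '[[[0,0,-3,0,0,0],[0,0,0,0,0,0]]]'
```

```text
time: 1.77
tool_pos: [0.352, 0.3186, 0.2315]
eef_rot: [180.0, 0.0, 121.9]
wrist_force: [0.6, -0.5, 0.5]
grip_width: 0.0317
time: 2.6
tool_pos: [0.467, 0.0336, 0.1534]
eef_rot: [179.5, 0.0, 85.7]
wrist_force: [0.9, 0.5, -0.9]
grip_width: 0.0321
time: 2.77
tool_pos: [0.4588, 0.0365, 0.1151]
eef_rot: [-179.3, -0.1, 85.9]
wrist_force: [-1.2, 0.1, -0.6]
grip_width: 0.0317
```

```bash
cat > look.py <<'E'
import sys
from h import *
tag=sys.argv[1]
I=[]
for n,o,wh,k in (("top",(235,150),(105,110),5),("side",(225,160),(115,110),5)):
    a=manip.snapshot(n)["image"][o[1]:o[1]+wh[1],o[0]:o[0]+wh[0]]
    I.append(cv2.resize(a,None,fx=k*.69,fy=k*.69,interpolation=cv2.INTER_CUBIC))
cv2.imwrite(f"pics/{tag}.png",np.hstack(I))
ob=manip.get_obs(); print(ob["time"],ob["tool_pos"].round(4),ob["eef_rot"].round(1),ob["wrist_force"].round(1),ob["grip_width"])
E
python3 look.py a1
```

```text
2.8667 [0.4635 0.0362 0.1213] [-179.9   -0.    85.9] [0.4 0.5 0.5] 0.032289283827779486
```

View pics/a1.png

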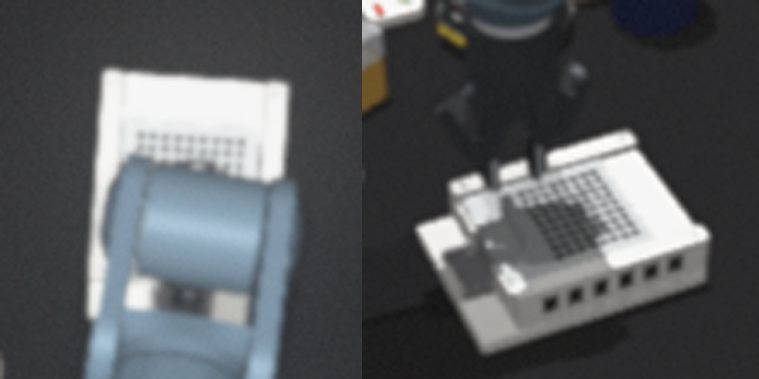

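The side view shows the two fingertips at about (493, 185) and (540, 170), above the plate and roughly over the rib. I'll lower to just above the rib and check the straddle.

```bash
python3 -m inch '[[[0,0,-1.5,0,0,0],[0,0,-1.7,0,0,0],[0,0,0,0,0,0]]]'
python3 - <<'E'
from h import *
s=manip.snapshot("side"); o=(225,170)
a=cv2.resize(s["image"][170:260,225:340],None,fx=6.5,fy=6.5,interpolation=cv2.INTER_CUBIC)
ob=manip.get_obs();p=ob["tool_pos"];print(p)
for d in (-.02,0,.02):
    for z in (0,.005):
        q=(proj(s,p+[d,-.0015*d/.02,z])-o+.5)*6.5; cv2.circle(a,tuple(np.int32(q)),3,(0,0,255),-1)
cv2.imwrite("pics/a2.png",a)
E
```

```text
time: 3.12
tool_pos: [0.464, 0.0364, 0.0897]
eef_rot: [180.0, 0.0, 86.0]
wrist_force: [-0.1, 0.6, -0.3]
grip_width: 0.0321
[0.46456179 0.03629978 0.09076545]
```

View pics/a2.png

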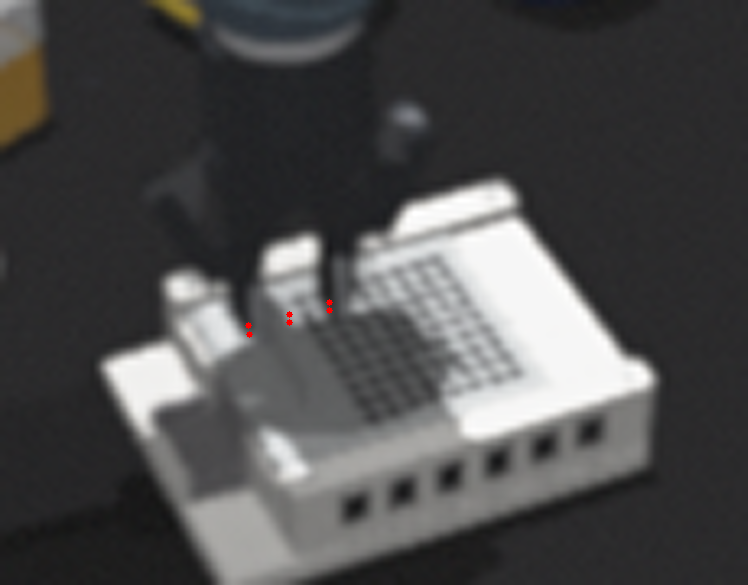

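The fingertips are at about (250, 325) and (345, 305), straddling where the rib is. I'll go down in small steps and watch the force.

```bash
python3 -m inch '[[[0,0,-0.5,0,0,0],[0,0,-0.5,0,0,0],[0,0,-0.4,0,0,0],[0,0,0,0,0,0]]]'
python3 -m inch '[[[0,0,-0.5,0,0,0],[0,0,-0.3,0,0,0],[0,0,0,0,0,0]]]'
```

```text
time: 3.5
tool_pos: [0.4636, 0.0363, 0.0751]
eef_rot: [-180.0, -0.0, 85.9]
wrist_force: [-0.7, 0.7, 0.6]
grip_width: 0.0321
time: 3.75
tool_pos: [0.4632, 0.0362, 0.0665]
eef_rot: [-179.9, -0.0, 85.9]
wrist_force: [-0.3, 0.6, -0.0]
grip_width: 0.0322
```

```bash
python3 -m inch '[[[0,0,-0.2,0,0,0],[-0.4,0.03,0,0,0,0],[-0.4,0.03,0,0,0,0],[-0.4,0.03,0,0,0,0],[-0.3,0.02,0,0,0,0],[-0.3,0.02,0,0,0,0],[-0.3,0.02,0,0,0,0]]]'
python3 -m inch '[[[-0.3,0.02,0,0,0,0],[-0.3,0.02,0,0,0,0],[0,0,0,0,0,0]]]'
python3 look.py b1
```

```text
time: 4.33
tool_pos: [0.4425, 0.0377, 0.0654]
eef_rot: [180.0, 0.0, 85.9]
wrist_force: [0.8, -0.0, -0.1]
grip_width: 0.0318
time: 4.58
tool_pos: [0.4367, 0.0381, 0.0656]
eef_rot: [180.0, 0.0, 85.9]
wrist_force: [0.2, 0.1, 0.2]
grip_width: 0.0321
4.6833 [0.4367 0.0381 0.0654] [-180.     0.    85.9] [ 0.2 -0.1  0.1] 0.032024861180756876
```

View pics/b1.png

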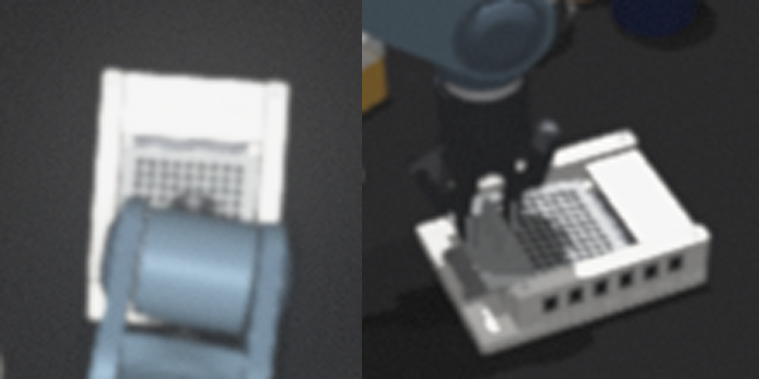

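The picture shows the far edge already off the lip, with a dark gap at about (620, 215) in the side half, and the plate tilted in the well. Next I'll push it forward.

```bash
python3 -m inch '[[[0.4,-0.03,0,0,0,0],[0.4,-0.03,0,0,0,0],[0.4,-0.03,0,0,0,0],[0.4,-0.03,0,0,0,0],[0.3,-0.02,-0.1,0,0,0],[0.3,-0.02,-0.1,0,0,0],[0.3,-0.02,-0.1,0,0,0],[0,0,0,0,0,0]]]'
python3 look.py b2
```

```text
time: 5.35
tool_pos: [0.4621, 0.0362, 0.062]
eef_rot: [-180.0, -0.0, 85.9]
wrist_force: [-0.6, 0.4, -0.5]
grip_width: 0.0321
5.45 [0.4619 0.0363 0.0621] [180.   -0.   85.9] [-0.1  0.  -0.5] 0.03187466159863866
```

View pics/b2.png

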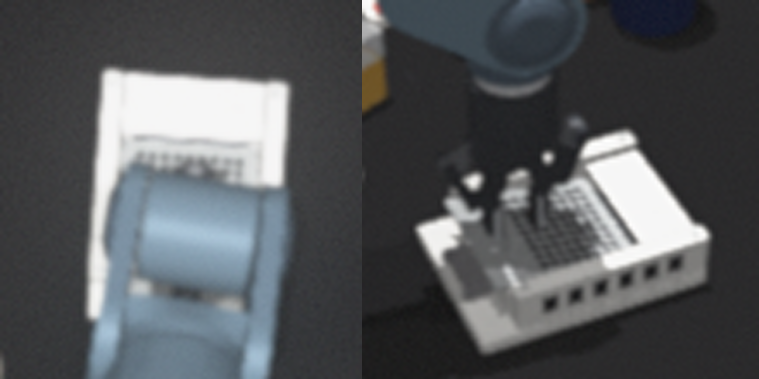

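The top half shows holes starting at row 155, right below the lip edge at row 140, so the plate is entering under the lip. I'll keep pushing in small steps.

```bash
python3 -m inch '[[[0.3,-0.02,0,0,0,0],[0.3,-0.02,0,0,0,0],[0,0,0,0,0,0]]]'
python3 -m inch '[[[0.2,-0.015,-0.1,0,0,0],[0.2,-0.015,-0.1,0,0,0],[0,0,0,0,0,0]]]'
python3 look.py b3
```

```text
time: 5.7
tool_pos: [0.4683, 0.0358, 0.0624]
eef_rot: [180.0, 0.0, 85.9]
wrist_force: [0.2, 0.5, -0.2]
grip_width: 0.0321
time: 5.95
tool_pos: [0.4721, 0.0355, 0.0603]
eef_rot: [180.0, -0.0, 85.9]
wrist_force: [-1.3, -0.5, 1.3]
grip_width: 0.032
6.05 [0.472  0.0356 0.0603] [180.   -0.   85.9] [-0.6  0.1  0.4] 0.03219551628597823
```

View pics/b3.png

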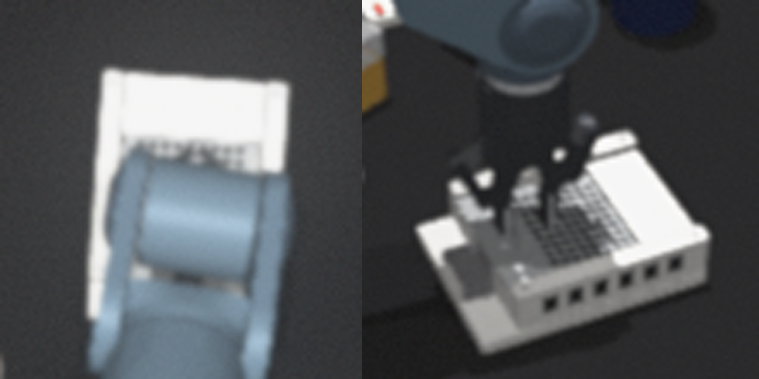

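```bash
python3 -m inch '[[[0.2,-0.015,0,0,0,0],[0.2,-0.015,0,0,0,0],[0,0,0,0,0,0]]]'
python3 -m inch '[[[0.2,-0.015,0,0,0,0],[0.2,-0.015,0,0,0,0],[0,0,0,0,0,0]]]'
python3 look.py b4
```

```text
time: 6.3
tool_pos: [0.4761, 0.0352, 0.0602]
eef_rot: [180.0, -0.0, 85.9]
wrist_force: [-0.6, 0.3, -0.4]
grip_width: 0.0326
time: 6.55
tool_pos: [0.4802, 0.0349, 0.0603]
eef_rot: [180.0, 0.0, 85.9]
wrist_force: [-0.4, -0.4, 0.1]
grip_width: 0.0323
6.65 [0.4802 0.0349 0.0604] [180.    0.   85.9] [-0.2 -0.4 -0.7] 0.03195481703093167
```

View pics/b4.png

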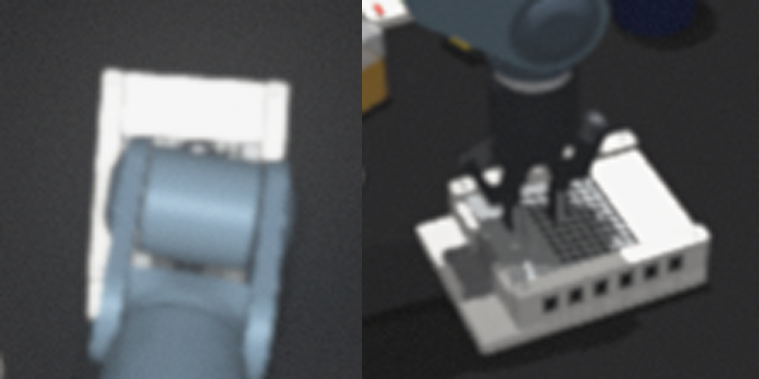

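```bash
python3 -m inch '[[[0.15,-0.01,0,0,0,0],[0.15,-0.01,0,0,0,0],[0,0,0,0,0,0]]]'
python3 -m inch '[[[0.15,-0.01,0,0,0,0],[0.15,-0.01,0,0,0,0],[0,0,0,0,0,0]]]'
python3 look.py b5
```

```text
time: 6.9
tool_pos: [0.483, 0.0348, 0.0603]
eef_rot: [180.0, 0.0, 85.9]
wrist_force: [-0.2, -0.5, -0.7]
grip_width: 0.0318
time: 7.15
tool_pos: [0.4861, 0.0345, 0.0603]
eef_rot: [180.0, -0.0, 85.9]
wrist_force: [-0.4, 0.1, 0.1]
grip_width: 0.0322
7.25 [0.486  0.0345 0.0604] [180.    0.   85.9] [-0.3  0.7  0.1] 0.03199101012569703
```

Run:
```python
import cv2
from h import *
s=manip.snapshot("side"); 
a=cv2.resize(s["image"][185:265,235:335],None,fx=7.5,fy=7.5,interpolation=cv2.INTER_CUBIC)
cv2.imwrite("pics/b5c.png",cv2.convertScaleAbs(a,alpha=1.3))
```

```text
(no output)
```

View pics/b5c.png

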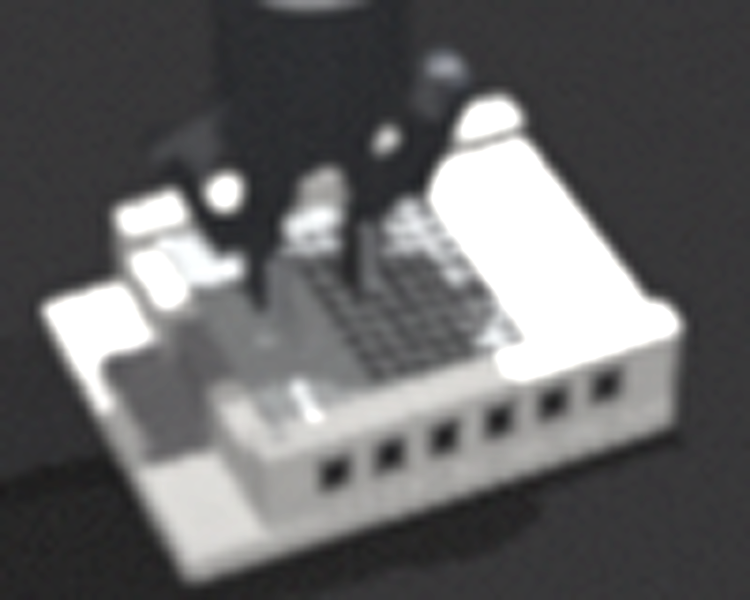

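```bash
python3 -m inch '[[[0.1,-0.007,0,0,0,0],[0.1,-0.007,0,0,0,0],[0,0,0,0,0,0]]]'
python3 -m inch '[[[0.1,-0.007,0,0,0,0],[0.1,-0.007,0,0,0,0],[0,0,0,0,0,0]]]'
python3 - <<'E'
import cv2
from h import *
s=manip.snapshot("side"); 
a=cv2.resize(s["image"][185:265,235:335],None,fx=7.5,fy=7.5,interpolation=cv2.INTER_CUBIC)
cv2.imwrite("pics/b6c.png",cv2.convertScaleAbs(a,alpha=1.0))
E
```

```text
time: 7.55
tool_pos: [0.4882, 0.0344, 0.0604]
eef_rot: [180.0, 0.0, 85.9]
wrist_force: [0.1, -0.1, 0.1]
grip_width: 0.0319
time: 7.8
tool_pos: [0.4897, 0.0343, 0.0603]
eef_rot: [-180.0, 0.0, 85.9]
wrist_force: [-1.0, 0.5, 1.3]
grip_width: 0.0319
```

View pics/b6c.png

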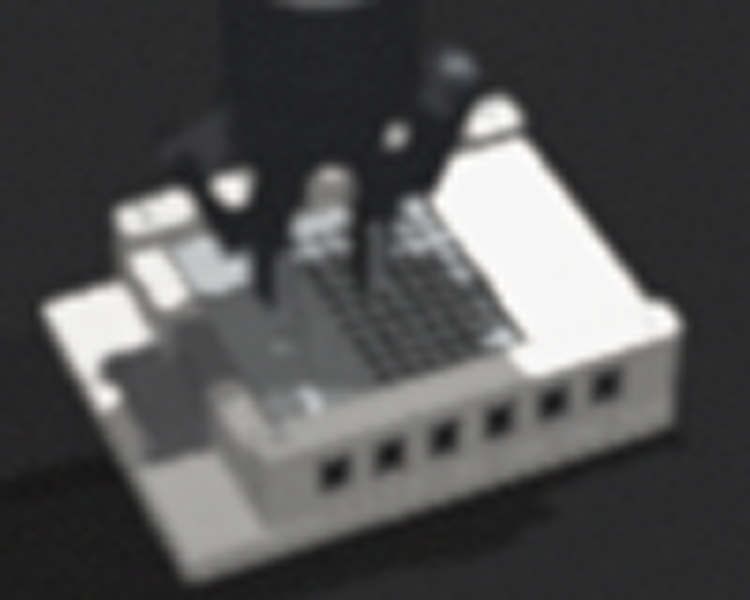

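```bash
python3 -m inch '[[[0.1,-0.007,0,0,0,0],[0.1,-0.007,0,0,0,0],[0,0,0,0,0,0]]]'
python3 -m inch '[[[0.1,-0.007,0,0,0,0],[0.1,-0.007,0,0,0,0],[0,0,0,0,0,0]]]'
python3 - <<'E'
import cv2
from h import *
s=manip.snapshot("side"); 
a=cv2.resize(s["image"][185:265,235:335],None,fx=7.5,fy=7.5,interpolation=cv2.INTER_CUBIC)
cv2.imwrite("pics/b7c.png",cv2.convertScaleAbs(a,alpha=1.0))
E
```

```text
time: 8.1
tool_pos: [0.4899, 0.0344, 0.0598]
eef_rot: [-179.7, -0.0, 86.0]
wrist_force: [-7.7, 0.3, 5.7]
grip_width: 0.0315
time: 8.35
tool_pos: [0.49, 0.0345, 0.0591]
eef_rot: [-179.4, -0.0, 86.0]
wrist_force: [-12.4, -0.5, 7.6]
grip_width: 0.0321
```

View pics/b7c.png

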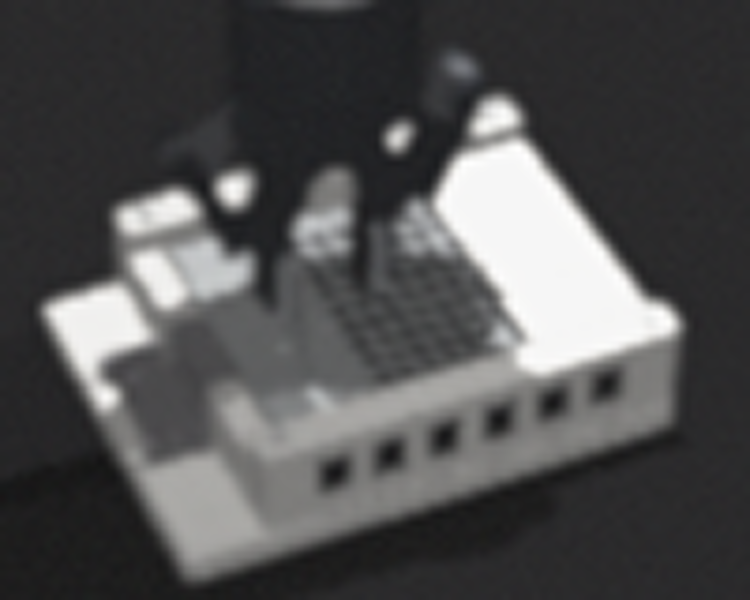

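Contact with the end stop shows as fx −12 N. I'll back off slightly, lift and look at it unobstructed.

```bash
python3 -m inch '[[[-0.4,0.03,0,0,0,0],[-0.4,0.03,0,0,0,0],[0,0,1.5,0,0,0],[0,0,3,0,0,0],[0,0,4,0,0,0],[-3,0,4,0,0,0],[-4,0,2,0,0,0],[-4,0,0,0,0,0],[-1,0,0,0,0,0],[0,0,0,0,0,0]]]' 3.2
python3 -m inch '[[[0,3.5,0,0,0,0],[0,4,0,0,0,0],[0,4,0,0,0,0],[0,4,0,0,0,0],[0,0,0,0,0,0]]]' 0
python3 - <<'E'
from h import *
for n,o,wh,k in (("top",(255,165),(70,75),8),("side",(235,185),(100,80),7.5)):
    a=manip.snapshot(n)["image"][o[1]:o[1]+wh[1],o[0]:o[0]+wh[0]].astype(float)
    a=np.clip((a-60)*255/195,0,255).astype(np.uint8)
    cv2.imwrite(f"pics/c_{n}.png",cv2.resize(a,None,fx=k,fy=k,interpolation=cv2.INTER_CUBIC))
E
```

```text
time: 9.23
tool_pos: [0.3722, 0.0348, 0.1976]
eef_rot: [179.8, 0.0, 85.9]
wrist_force: [-0.2, 0.4, 0.1]
grip_width: 0.032
time: 9.65
tool_pos: [0.3736, 0.1952, 0.1976]
eef_rot: [179.9, -0.2, 86.4]
wrist_force: [-0.4, -0.7, -0.6]
grip_width: -0.0
```

View pics/c_top.png

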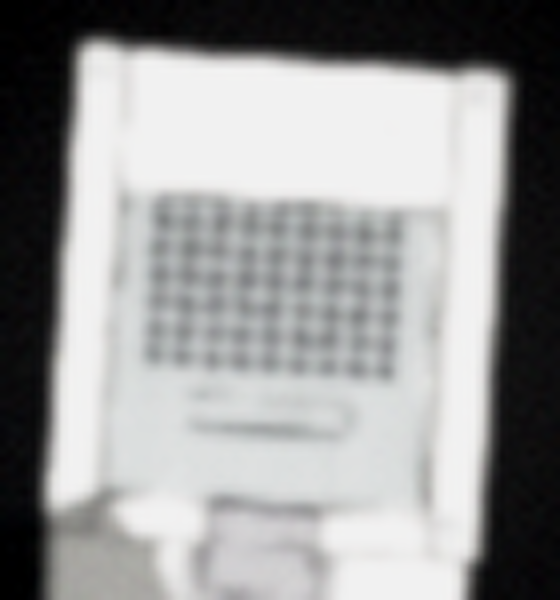

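View pics/c_side.png

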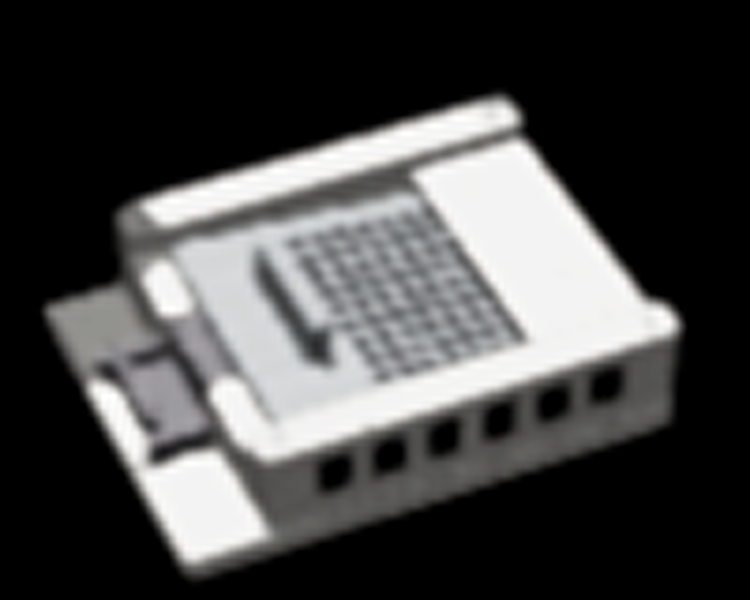

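The top view shows the near rim clear of the plate, the rib centre at (272, 415) and one or two hole rows hidden under the lip. The near edge is waiting on the catch. Next I'll locate the rib top so I can press on it.

Run:
```python
from h import *
T=manip.snapshot("top")
print(ray(T,288.6,216.4,.071)); print(manip.get_obs()["tool_pos"])
```

```text
[0.4775111 0.0362805 0.071    ]
[0.37407554 0.19002209 0.19710296]
```

```bash
python3 -m inch '[[[2,-3.8,0,0,0,0],[2,-3.8,0,0,0,0],[3,-3.9,-2,0,0,0],[3.2,-3.9,-2,0,0,0],[0,0,-3,0,0,0],[0,0,-2,0,0,0],[0,0,-1,0,0,0],[0,0,-0.5,0,0,0],[0,0,0,0,0,0]]]'
```

```text
time: 10.55
tool_pos: [0.46, 0.0547, 0.1006]
eef_rot: [-179.9, -0.0, 85.9]
wrist_force: [-0.9, -0.7, -0.2]
grip_width: -0.0002
```

```bash
python3 -m inch '[[[0.85,-0.92,0,0,0,0],[0.85,-0.92,0,0,0,0],[0,0,-1,0,0,0],[0,0,0,0,0,0],[0,0,0,0,0,0]]]'
python3 look.py d1
```

```text
time: 10.97
tool_pos: [0.4771, 0.0369, 0.0907]
eef_rot: [-179.9, -0.0, 85.9]
wrist_force: [-0.0, 0.1, -0.4]
grip_width: 0.0002
11.0667 [0.4772 0.0371 0.0911] [-180.    -0.    85.9] [-0.  -0.3 -0.7] 0.0002701859138252597
```

View pics/d1.png

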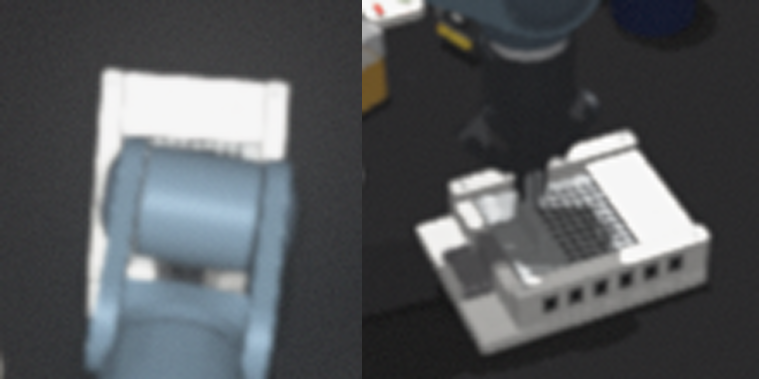

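The shut fingers are at about (535, 200) in the side half, over the rib. Pressing down in steps.

```bash
python3 -m inch '[[[0,0,-0.5,0,0,0],[0,0,-0.5,0,0,0],[0,0,-0.3,0,0,0],[0,0,0,0,0,0]]]'
python3 -m inch '[[[0,0,-0.3,0,0,0],[0,0,-0.2,0,0,0],[0,0,0,0,0,0]]]'
python3 -m inch '[[[0,0,-0.2,0,0,0],[0,0,-0.1,0,0,0],[0,0,0,0,0,0]]]'
```

```text
time: 11.4
tool_pos: [0.4765, 0.0372, 0.0771]
eef_rot: [-179.9, -0.0, 85.9]
wrist_force: [-0.1, 0.1, 0.4]
grip_width: 0.0001
time: 11.65
tool_pos: [0.4771, 0.037, 0.0727]
eef_rot: [-180.0, -0.0, 85.9]
wrist_force: [-0.8, 0.9, 1.0]
grip_width: 0.0
time: 11.9
tool_pos: [0.4776, 0.0369, 0.0705]
eef_rot: [180.0, 0.0, 85.9]
wrist_force: [-1.4, 0.7, 2.9]
grip_width: -0.0001
```

```bash
python3 -m inch '[[[0,0,-0.2,0,0,0],[0,0,-0.1,0,0,0],[0,0,0,0,0,0]]]'
python3 -m inch '[[[0,0,-0.2,0,0,0],[0,0,-0.1,0,0,0],[0,0,0,0,0,0]]]'
python3 -m inch '[[[0,0,-0.2,0,0,0],[0,0,-0.1,0,0,0],[0,0,0,0,0,0]]]'
```

```text
time: 12.15
tool_pos: [0.4768, 0.037, 0.0674]
eef_rot: [-179.9, 0.0, 85.9]
wrist_force: [-4.5, 0.3, 6.0]
grip_width: 0.0002
time: 12.4
tool_pos: [0.4773, 0.037, 0.0639]
eef_rot: [-180.0, -0.0, 85.9]
wrist_force: [-0.9, 0.2, 0.4]
grip_width: 0.0001
time: 12.65
tool_pos: [0.4775, 0.0369, 0.0611]
eef_rot: [180.0, -0.0, 85.9]
wrist_force: [0.8, -0.5, -0.1]
grip_width: 0.0001
```

The force rose to about 6 N and then dropped, which suggests the catch has passed. I'll press a little further to confirm it is seated.

```bash
python3 -m inch '[[[0,0,-0.15,0,0,0],[0,0,0,0,0,0]]]'
python3 -m inch '[[[0,0,-0.15,0,0,0],[0,0,0,0,0,0]]]'
```

```text
time: 12.82
tool_pos: [0.4776, 0.0369, 0.061]
eef_rot: [-179.9, 0.0, 85.9]
wrist_force: [-7.1, 0.3, 14.1]
grip_width: 0.0001
time: 12.98
tool_pos: [0.4777, 0.0369, 0.0609]
eef_rot: [-179.9, 0.0, 86.0]
wrist_force: [-12.6, 0.2, 26.3]
grip_width: 0.0004
```

Firm stop at z 0.061, which is exactly the seated rib-top height. I'll lift off, retreat and check.

```bash
python3 -m inch '[[[0,0,0.5,0,0,0],[0,0,1.5,0,0,0],[0,0,3,0,0,0],[0,0,4,0,0,0],[-3,0,4,0,0,0],[-4,2,2,0,0,0],[-3,3.5,0,0,0,0],[-1,3.5,0,0,0,0],[0,3.5,0,0,0,0],[0,3.5,0,0,0,0]]]'
python3 -m inch '[[[0,0,0,0,0,0],[0,0,0,0,0,0],[0,0,0,0,0,0]]]'
python3 - <<'E'
from h import *
for n,o,wh,k in (("top",(255,165),(70,75),8),("side",(235,185),(100,80),7.5)):
    s=manip.snapshot(n);cv2.imwrite(f"pics/e_{n}_full.png",s["image"])
    a=s["image"][o[1]:o[1]+wh[1],o[0]:o[0]+wh[0]].astype(float)
    a=np.clip((a-60)*255/195,0,255).astype(np.uint8)
    cv2.imwrite(f"pics/e_{n}.png",cv2.resize(a,None,fx=k,fy=k,interpolation=cv2.INTER_CUBIC))
E
```

```text
time: 13.82
tool_pos: [0.3806, 0.192, 0.1989]
eef_rot: [179.9, -0.0, 85.9]
wrist_force: [0.1, -0.9, 0.5]
grip_width: -0.0002
time: 14.07
tool_pos: [0.3811, 0.1904, 0.1982]
eef_rot: [-180.0, 0.0, 86.0]
wrist_force: [1.2, -0.4, 0.4]
grip_width: 0.0001
```

View pics/e_top.png

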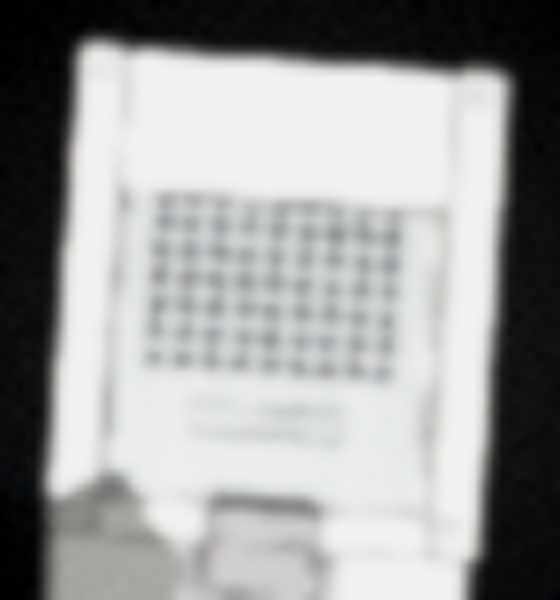

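View pics/e_side.png

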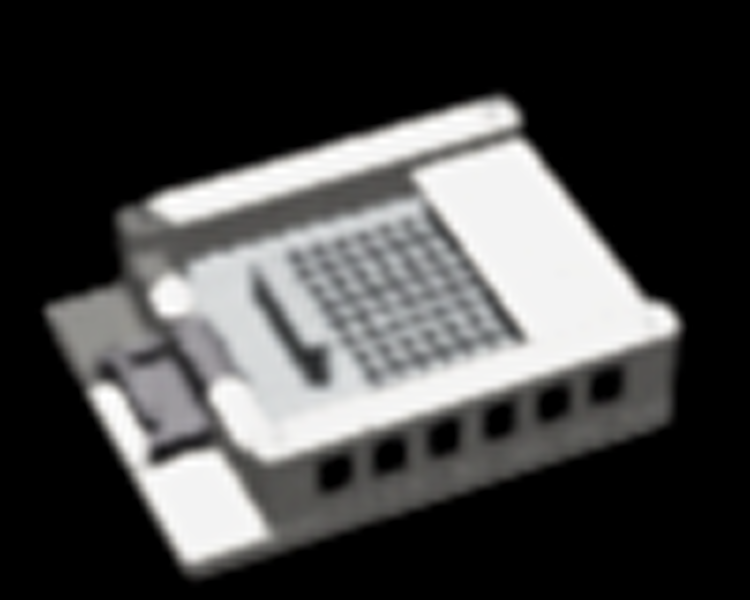

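View pics/e_side_full.png

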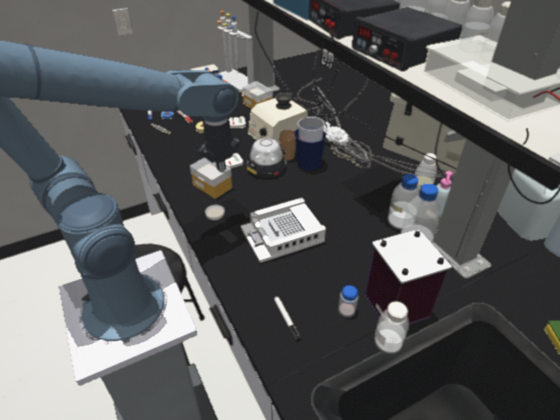

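The plate now lies parallel inside the well. An even strip of the left cheek wall is visible along it, from (185, 260) to (415, 190), and the catch nose is over the near edge at about (205, 345). The bystanders are where they were. Handing in.

```bash
python3 -c "
from bench import manip
print(manip.job_done()); print(manip.get_obs()['time'])"
```

```text
the job is handed in; nothing more can be done
None
the job is handed in; nothing more can be done
```

The plate is seated in the well and caught, and I handed the job in at about 14 s with the arm clear of everything.

**What I did:** I straddled the rib with the fingers part open and drew the plate back until its far edge dropped into the well. I then pushed it forward under the lip until it met a stop at about 12 N. Last, I pressed the rib down with the fingers shut.

**Last checks that agreed:**
- **Catch:** the pressing force rose to about 6 N and then fell away as the near edge passed the catch.
- **Seating:** the rib top came to a firm stop at z 61 mm, the height expected for a seated plate. The push there reached 26 N.
- **Pictures:** the plate lies flat below the rim, with the lip over its far edge and the catch nose over its near edge. The bystanders look unmoved, judged by eye only.

**What disagreed or stayed unchecked:**
- **Box position:** the two cameras differed by about 5 mm on the box's centre along x. Contact put it further out still, at roughly x 0.517 m against 0.505–0.511 m from the images. I relied on contact forces rather than camera positions along x.
- **Not measured:** I did not measure the 1.3 mm centring or read the catch joint directly.

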